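# Jack up the low end of a roller track and hold it

### The job

The near end of the roller track is to be lifted so that its levelling feet can be wound out: centre the loose rubber pad between the two stops of the jack's saddle, then set the jack on the bench with its saddle centred under the track's marked lift point, and push the pump handle all the way down so that the jack, through the pad, lifts the track. Finish while still holding the handle fully down: do not let go, and do not touch the track or the pad at the end. Leave all other things on the bench where they are.

Things in the scene. Friction and masses are not known exactly. Their poses are not given: they have to be found in the camera images.
- pad_center (a point): The loose pad: a black rubber block 44 (its x) x 30 (its y) x 22 mm high, lying flat on the bench, about 70 g. This point is its centre, 11 mm above its underside. It starts in a row with the tape core and the jar, in any order.
- jack_grip (a point): Loose dark steel jack, 0.8 kg, to lift or slide. Base plate 240 (x) x 74 (y) x 8 mm; at its middle a tower 44 mm long (x), 44 mm wide (y), top 78 mm above the bench: grip it across y. This point is in the tower, 55 mm above the jack's underside. x points level to the toe with the saddle, 85 mm away; the pump handle sticks out to -x, rising to 140 mm.
- saddle_top (a point): Centre of the saddle's flat top on the jack, 36 mm above the bench with the handle up; axes as the jack's. Plate 62 (x) x 46 (y) mm; at its two x ends stand stops 6 mm high, 50 mm free between them; its y sides are open. The pad goes in with its 44 mm side along x. The saddle rises straight up, 43 mm per rad of handle, 26 mm in all.
- handle_pad (a point): Centre of the upper face of the rubber grip (56 mm long, 30 mm wide) at the end of the pump handle: 130 mm from the pivot along the handle and 8 mm above its centre line. The pivot axis is the jack's y, 60 mm above the bench, right above the jack's middle. The face is about 130 mm above the bench with the handle up, 55 mm with it down.
- handle (a joint): Angle of the pump handle (rad): 0 up, where a spring and the load return it when let go; 0.6 fully down, a stop. With the handle up it slopes up and outward at 0.5 rad; at 0.6 it slopes 0.1 rad downward. Under the track it takes about 5 to 12 N, straight down at the grip.
- lift_point (a point): Centre of the underside (66 mm above the bench, 8 mm over the loaded saddle) of the steel lug at the middle of the roller track's near end, marked by a 24 mm disc on its top. x points along the track, away from the near end: bring the jack in along it, toe first. Lug 44 mm wide, 22 mm toward the jack; cross bar 30 mm past the point, feet 120 mm to each side; rails 95 mm high.
- tape_core: Bystander: cardboard tape core, a ring 60 mm across and 24 mm high; origin at the centre of its underside.
- jar: Bystander: small white plastic jar, 48 mm across, 60 mm high; origin at the centre of its underside.
- carton: Bystander: closed cardboard carton 90 x 130 x 60 mm; origin at the centre of its underside.
- scanner: Bystander: black hand scanner 100 x 65 mm, 54 mm high; origin at the centre of its underside.
- screwdriver: Bystander: screwdriver lying on the bench; origin at the middle of its underside.
- bottle: Bystander: grey plastic bottle 64 mm across, 170 mm high; origin at the centre of its underside.
Things that resemble listed ones, but are neither listed nor needed, are in the scene too. What is shaped like the part that bears pad_center but brown or purple is not meant.

How it is judged:
By the outcome, as a careful person would: the job done as asked, in the order asked, and still so for the second after the job is handed in, while the arm keeps its last pose, push and grip.
It also fails if it takes over 72 s, if anything falls off the work surface, if the arm or the gripper's body presses on something with over 40 N, if the wrist force passes 120 N, or if a joint passes its speed limit or range.

### The arm

A 7-joint arm with a two-finger parallel gripper is mounted at the origin on the work surface. World frame = base frame: x ahead of the robot, y to its left, z up, the work surface at z = 0. Lengths are in m, angles in rad, forces in N, time in s.
With the tool pointing down it reaches from about 0.4 to 0.875 m from the base axis. Payload 19.3 kg.
Tool frame: the origin (TCP) lies at the very end of the fingers, on their centre line; the grasp point (between the pads) lies 19 mm behind it; z points along the fingers, y is the line along which they close (so a half turn about z gives the same grasp; the last joint's range is limited). The gripper opens to 85 mm and grips with 20 to 120 N. Pads are 22 mm wide; open, the fingers measure 114 mm over their backs; the gripper's body (76 mm by 85 mm) begins 54 mm behind the grasp point. The pads swing forward as they close: fully open they stand 13 mm farther back than shut.
Start: joints at [-1.26, 0.521, -0.036, 1.599, 0.021, 1.021, -0.113], TCP at [0.232, 0.58, 0.231] pointing down, gripper open.
Joint ranges: [-2.91, 2.91], [-0.3, 2.13], [-1.5, 1.42], [0.17, 2.43], [-1.26, 4.41], [0.16, 1.93], [-2.52, 2.52]. Speed limits (rad/s): [1.89, 1.89, 2.39, 2.39, 3.01, 3.01, 3.01].

### API

Orientations are given as [roll, pitch, yaw] about the fixed x, y, z axes, in that order (R = Rz(yaw) Ry(pitch) Rx(roll)).
In Python, from workcell import bot gives the robot as it stands.
- The arm moves only by the tool jog_arm, never from a script. Its argument "motion" is a list of rows, each a list of 5 numbers: the shift along the tool's x, y, z scaled (see below), then the turn about the tool's z scaled (see below), then the opening, from 0 (shut) to 1 (fully open). A call has 1 to 12 rows; each row shifts and turns the commanded pose from where the row before left it, along the tool's axes as they then stand; what a row does not reach is not made up. The controller multiplies each number of a shift by 30 mm and each number of a turn by 0.08 rad. A row lasts 1/10 s, in which the tool goes at most 50 mm and 8.59 degrees, less where a joint would pass 70% of its speed; a pose out of reach is approached as far as the arm can. A call with a number of a shift or a turn outside -1 to 1 is refused whole. A call with a gripper value outside its range is refused whole. The fingers move at their own pace and stop on an object; "newtons" is the grip in N (left out, the last holds). Time passes only in rows, so rows that do not move let the fingers close. It gives the time, the measured TCP pose, the force, the opening and the grip force at its end, in the units of the state.
- bot.observe(): the state, without advancing time (a new reading comes with each control period).
- bot.grab_frame(name): name is "scene" or "side" or "wrist"; returns a dict with "pixels" (384x512x3 uint8, red, green, blue), "fovy" (degrees; the focal length in pixels is half the picture's height over the tangent of half this angle, whatever the lens; pixels are square), "cx", "cy" (the principal point, pixels), "rvec" (rotation vector, rad) and "tvec" (3), from world to camera coordinates, as OpenCV has them; the wrist camera has in their place "mount" (4x4, takes a point from camera to tool coordinates, whose origin is the TCP and whose axes are the flange's). Camera axes: x right, y down, z forward; pixel columns grow to the right and rows downward; lengths in m; the calibration is good to about 2 mm. The wrist camera is an equidistant fisheye: a pixel r from the principal point sees the ray r / f radians off the axis. A picture is of the moment at which its call begins: read the wrist's pose just before it. There is no depth.
- bot.job_done(): hands the job in; it is judged then, once.
The state is a dict: "clock": time; "qpos": joint angles; "qd": joint speeds; "joint_efforts": joint torques, N m; "position": TCP position; "tool_rot": TCP orientation; "force": force on the tool from outside, world axes, zero at the start; "moment": the same for the moment, N m; "grip_width": finger opening in m; "finger_force": force on a finger pad.
Only numpy, scipy, OpenCV 4.12 (cv2) and the standard library are available. Lean on these libraries where they do the work, as an engineer would, in place of code of your own. Each camera call takes 0.05 s, during which the arm holds its last target. There are 200 camera calls.

## Working session

There is one attempt and no reset: what is moved stays moved. The work goes in short steps, Python scripts to look and compute and a tool call to move; the robot and the scene stay as the last step left them, time stands still between calls to the robot, and variables do not carry over. Pictures are saved under pics/ and viewed, at most 10 in all, crops included, and the job is handed in when it is done.

Besides the shell and the picture viewer there is one more tool, called after "Emit:" by a JSON object that holds its "fn" and its "kwargs", one argument or row to a line. jog_arm: Moves the arm, as the interface text tells. Shifts and turns lie within -1 to 1; 1 stands for 30 mm of shift or 0.08 rad of turn. Its arguments: {"type":"object","properties":{"motion":{"type":"array","items":{"type":"array","items":{"type":"number"}}},"newtons":{"type":"number"}},"required":["motion"]}

```bash
mkdir -p pics
cat > h.py <<'E'
import numpy as np, cv2, pickle
from workcell import bot
from scipy.spatial.transform import Rotation as R
def grab(n,fn=None):
    s=bot.observe(); f=bot.grab_frame(n); f['state']=s
    pickle.dump(f,open(f'{fn or n}.pkl','wb'))
    return f
def load(n): return pickle.load(open(f'{n}.pkl','rb'))
def save(f,fn,crop=None,k=1):
    im=f['pixels'][:,:,::-1]
    if crop: x0,y0,x1,y1=crop; im=im[y0:y1,x0:x1]
    im=cv2.resize(im,None,fx=k,fy=k,interpolation=cv2.INTER_CUBIC); cv2.imwrite('pics/'+fn,im)
def ray(f,u,v):
    h=f['pixels'].shape[0]; fl=h/2/np.tan(np.radians(f['fovy'])/2)
    a=np.array([(u-f['cx'])/fl,(v-f['cy'])/fl])
    if 'mount' in f:
        r=np.hypot(*a); d=np.array([*(a/r*np.sin(r) if r>0 else a),np.cos(r)])
        s=f['state']; M=np.eye(4); M[:3,:3]=R.from_euler('xyz',s['tool_rot']).as_matrix(); M[:3,3]=s['position']
        T=M@np.array(f['mount']); return T[:3,3],T[:3,:3]@d
    Rm=cv2.Rodrigues(np.array(f['rvec'],float))[0]; t=np.array(f['tvec'],float).ravel()
    return -Rm.T@t, Rm.T@np.array([*a,1])
def at(f,u,v,z):
    o,d=ray(f,u,v); return o+d*(z-o[2])/d[2]
def proj(f,p):
    h=f['pixels'].shape[0]; fl=h/2/np.tan(np.radians(f['fovy'])/2)
    if 'mount' in f:
        s=f['state']; M=np.eye(4); M[:3,:3]=R.from_euler('xyz',s['tool_rot']).as_matrix(); M[:3,3]=s['position']
        c=(np.linalg.inv(M@np.array(f['mount']))@np.append(p,1))[:3]
        r=np.arctan2(np.hypot(c[0],c[1]),c[2]); q=c[:2]/np.hypot(c[0],c[1])*r
    else:
        c=cv2.Rodrigues(np.array(f['rvec'],float))[0]@p+np.array(f['tvec'],float).ravel(); q=c[:2]/c[2]
    return q*fl+[f['cx'],f['cy']]
E
python3 - <<'E'
from h import *
np.set_printoptions(precision=4,suppress=True)
print(bot.observe())
for n in('scene','side','wrist'):
    f=grab(n); save(f,n+'.png',k=1.55); print(n,f['fovy'],ray(f,f['cx'],f['cy']))
E
```

```text
{'clock': 0.0, 'qpos': array([-1.2602,  0.522 , -0.0363,  1.6   ,  0.0212,  1.0211, -0.1128]), 'qd': array([-0.0006,  0.0004, -0.0007,  0.0002,  0.0011, -0.0006, -0.0011]), 'joint_efforts': array([  0.0003, -92.7109,   1.9797, -36.9944,   0.0177,   0.0081,
        -0.    ]), 'position': array([0.2322, 0.5799, 0.2307]), 'tool_rot': array([-3.1405,  0.0001,  2.7608]), 'force': array([-0.3077,  0.1864, -0.2263]), 'moment': array([ 0.0077, -0.035 , -0.0216]), 'finger_force': 0.0, 'grip_width': 0.08545725423766788}
scene 55.08203817009582 (array([ 1.2576, -0.1785,  0.5961]), array([-0.7904,  0.1305, -0.5985]))
side 54.89584355995451 (array([0.51  , 0.4693, 0.7188]), array([ 0.1098, -0.6505, -0.7515]))
wrist 65.70646984690485 (array([0.1711, 0.6054, 0.3731]), array([ 0.2436, -0.0996, -0.9648]))
```

View pics/scene.png

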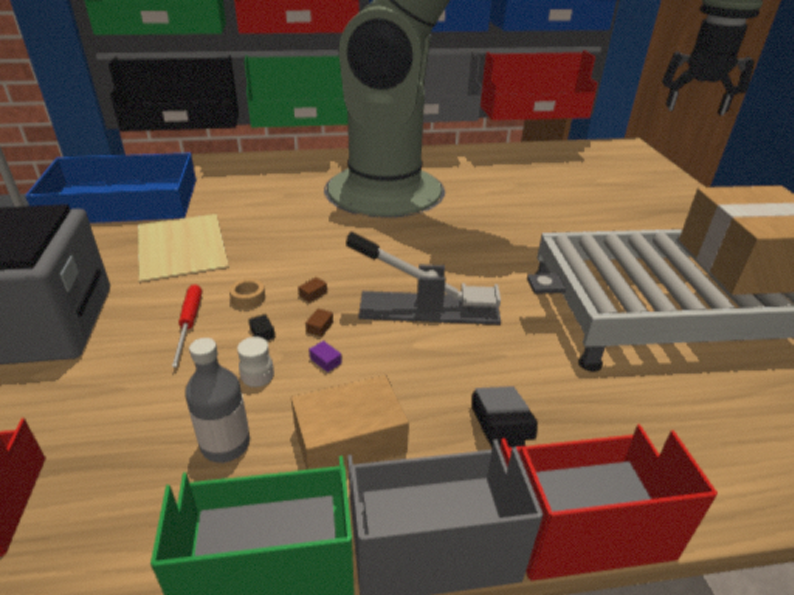

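View pics/side.png

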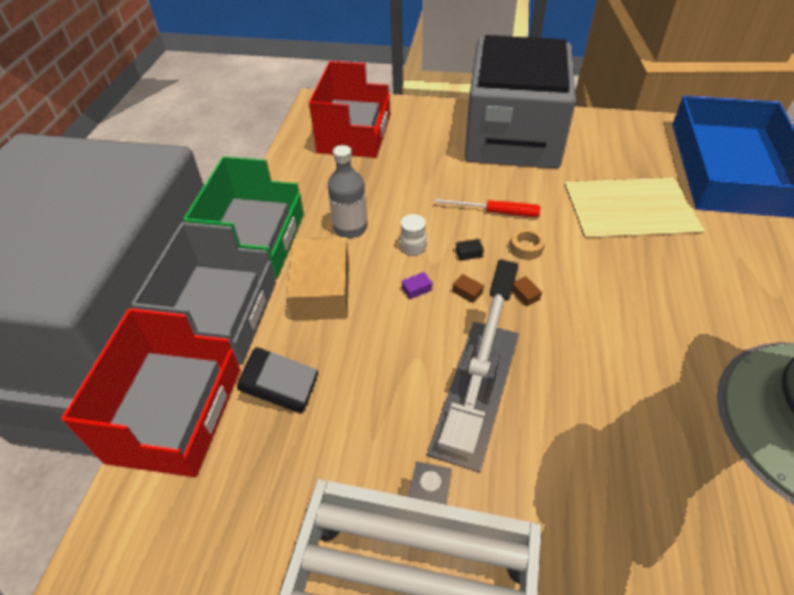

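The scene picture shows the candidates (pixels in the 1.55x view): black block (262,327) between the tape core (247,293) and the jar (255,360), brown (313,289), brown (320,321), purple (325,356). I choose the black one, seen in the side view at (469,249). The jack lies with its toe towards the lug: tower (480,370), lug disc (430,481).

Run:
```python
from h import *
np.set_printoptions(precision=4,suppress=True)
f=load('side'); s=load('scene')
save(f,'c1.png',(245,145,365,335),3.1)
a=f['pixels'][145:335,245:365,::-1]; b=s['pixels'][145:245,140:340,::-1]
A=cv2.resize(a,None,fx=3.1,fy=3.1,interpolation=cv2.INTER_CUBIC); B=cv2.resize(b,None,fx=2.1,fy=2.1,interpolation=cv2.INTER_CUBIC)
c=np.zeros((max(A.shape[0],B.shape[0]),A.shape[1]+B.shape[1],3),np.uint8);c[:A.shape[0],:A.shape[1]]=A;c[:B.shape[0],A.shape[1]:]=B
cv2.imwrite('pics/c1.png',c);print(c.shape,A.shape)
k=1.55
for n,u,v,z in[('pad',469,247,.022),('tower',480,366,.085),('disc',430,481,.075),('grip',506,277,.13),('saddle',460,428,.036),('tape',527,243,.024),('jar',413,222,.06)]:print(n,at(f,u/k,v/k,z))
for n,u,v,z in[('pad',262,324,.022),('disc',544,281,.075),('saddle',480,295,.036)]:print('S',n,at(s,u/k,v/k,z))
```

```text
(589, 792, 3) (589, 372, 3)
pad [ 0.5185 -0.2659  0.022 ]
tower [0.4852 0.0264 0.085 ]
disc [0.5316 0.1894 0.075 ]
grip [ 0.4609 -0.0984  0.13  ]
saddle [0.5027 0.0945 0.036 ]
tape [ 0.4187 -0.288   0.024 ]
jar [ 0.6187 -0.2746  0.06  ]
S pad [ 0.5197 -0.2689  0.022 ]
S disc [0.5304 0.191  0.075 ]
S saddle [0.5034 0.0948 0.036 ]
```

View pics/c1.png

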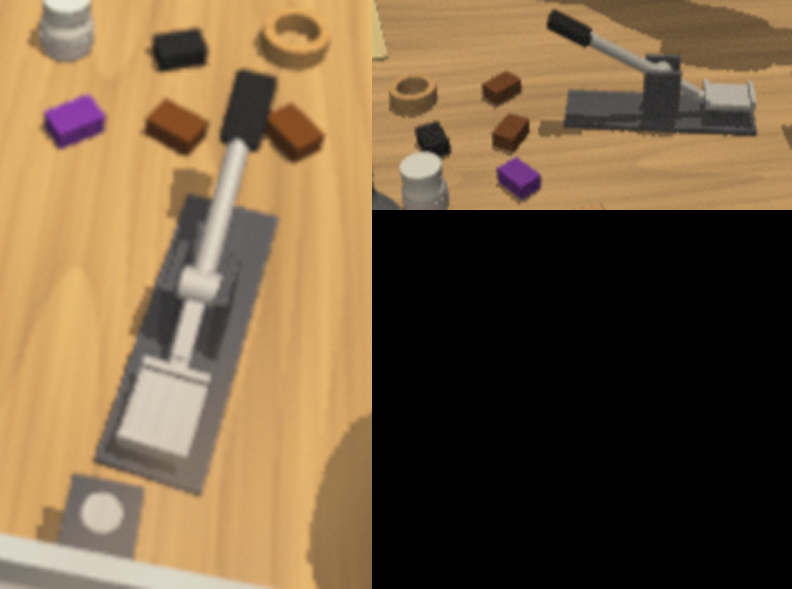

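The crop confirms it: a black block at crop (180,48), in line with the jar and the tape core; both views place it at about (0.519,-0.267). Next come the orientations.

Run:
```python
from h import *
np.set_printoptions(precision=4,suppress=True)
f=load('side'); s=load('scene')
C=lambda u,v,z:at(f,245+u/3.1,145+v/3.1,z)
def yaw(a,b): return np.arctan2(*(b-a)[:2][::-1])
p=[C(u,v,.022) for u,v in[(153,37),(200,29),(207,53),(159,60)]]
print('pad',np.array(p),'c',np.mean(p,0))
for i in range(4):print(np.linalg.norm(p[i]-p[i-1]),yaw(p[i-1],p[i]))
b=[C(u,v,.008) for u,v in[(187,196),(277,216),(202,494),(97,462)]]
print('jack',np.array(b),np.mean(b,0))
for i in range(4):print(np.linalg.norm(b[i]-b[i-1]),yaw(b[i-1],b[i]))
k=1.55
a,c=at(f,322/k,484/k,.095),at(f,540/k,523/k,.095);print('track bar',a,c,np.linalg.norm(a-c),yaw(a,c)+np.pi/2)
a,c=at(s,545/k,236/k,.095),at(s,595/k,318/k,.095);print('S bar',a,c,np.linalg.norm(a-c),yaw(a,c)+np.pi/2)
```

```text
pad [[ 0.5414 -0.2723  0.022 ]
 [ 0.5012 -0.2883  0.022 ]
 [ 0.4932 -0.2587  0.022 ]
 [ 0.5336 -0.2442  0.022 ]] c [ 0.5173 -0.2659  0.022 ]
0.029096568312318733 -1.2981951665052591
0.043301129806354643 -2.7619341302589793
0.03069120688493505 1.8362646480730047
0.042941555405522316 0.3432908284070726
jack [[ 0.4982 -0.1086  0.008 ]
 [ 0.4273 -0.0986  0.008 ]
 [ 0.4701  0.1381  0.008 ]
 [ 0.5404  0.126   0.008 ]] [0.484  0.0142 0.008 ]
0.2383575439463967 -1.7486650060330426
0.07160040705611115 3.0016039483082637
0.24055154769736944 1.392088570606269
0.0713490803954555 -0.17061338674407114
track bar [0.651  0.2195 0.095 ] [0.4084 0.2272 0.095 ] 0.24274715330698618 4.680645404107679
S bar [0.4217 0.2299 0.095 ] [0.6588 0.2164 0.095 ] 0.23750561950387572 1.5140760274363247
```

Emit:
{"fn": "jog_arm", "kwargs": {
  "motion": [
    [0,0,-1,0,1],
    [0,0,-1,0,1],
    [0,0,-1,0,1],
    [0,0,-1,0,1]
  ]
}}

```text
clock: 0.55
position: [0.2323, 0.58, 0.3523]
tool_rot: [-3.141, 0.0, 2.761]
force: [-0.2, 0.2, 0.4]
grip_width: 0.0852
finger_force: 0.0
```

Emit:
{"fn": "jog_arm", "kwargs": {
  "motion": [
    [-1,-0.65,0,0,1],
    [-1,-0.65,0,0,1],
    [-1,-0.65,0,0,1],
    [-1,-0.65,0,0,1],
    [-1,-0.65,0,0,1],
    [-1,-0.65,0,0,1],
    [-1,-0.65,0,0,1],
    [-1,-0.65,0,0,1],
    [-1,-0.65,0,0,1],
    [-1,-0.65,0,0,1],
    [-1,-0.65,0,0,1],
    [-1,-0.65,0,0,1]
  ]
}}

```text
clock: 1.75
position: [0.4801, 0.2278, 0.3512]
tool_rot: [-3.141, -0.0, 2.761]
force: [0.3, 0.0, 1.3]
grip_width: 0.0855
finger_force: 0.0
```

Emit:
{"fn": "jog_arm", "kwargs": {
  "motion": [
    [0,0,0,1,1],
    [0,0,0,1,1],
    [0,0,0,1,1],
    [0,0,0,1,1],
    [0,0,0,1,1],
    [0,0,0,1,1],
    [0,0,0,1,1],
    [0,0,0,1,1],
    [0,0,0,1,1],
    [0,0,0,1,1],
    [0,0,0,1,1],
    [0,0,0,1,1]
  ]
}}

```text
clock: 2.95
position: [0.4794, 0.2291, 0.3511]
tool_rot: [-3.141, 0.0, 1.798]
force: [0.8, 0.6, -0.1]
grip_width: 0.0855
finger_force: 0.0
```

```bash
cat >> h.py <<'E'
def go(x,y,z,yaw=None):
    "tool-axis shift (30 mm units, before turning) and turn (0.08 rad units) to a target"
    s=bot.observe(); M=R.from_euler('xyz',s['tool_rot']).as_matrix()
    d=M.T@(np.array([x,y,z])-s['position'])/.03
    t=0 if yaw is None else -((yaw-s['tool_rot'][2]+np.pi)%(2*np.pi)-np.pi)/.08
    print('pos',s['position'].round(4),s['tool_rot'].round(4),'t',round(s['clock'],2),'-> units',d.round(3),'turn',round(t,2))
E
python3 -c "
from h import *
go(.518,-.267,.2,.33)
print(bot.observe()['qpos'].round(2))"
```

```text
pos [0.4794 0.2291 0.3511] [-3.1412e+00  1.0000e-04  1.7975e+00] t 2.95 -> units [-16.403  -2.462   5.041] turn 18.34
[-0.8   0.27  0.31  1.7  -0.09  1.19 -0.24]
```

Emit:
{"fn": "jog_arm", "kwargs": {
  "motion": [
    [-1,-0.15,0,0,1],
    [-1,-0.15,0,0,1],
    [-1,-0.15,0,0,1],
    [-1,-0.15,0,0,1],
    [-1,-0.15,0,0,1],
    [-1,-0.15,0,0,1],
    [-1,-0.15,0,0,1],
    [-1,-0.15,0,0,1],
    [-1,-0.15,0.3,0,1],
    [-1,-0.15,0.3,0,1],
    [-1,-0.15,0.3,0,1],
    [-1,-0.15,0.3,0,1]
  ]
}}

```text
clock: 4.15
position: [0.5089, -0.1348, 0.3149]
tool_rot: [-3.142, -0.0, 1.801]
force: [0.2, -0.2, -0.4]
grip_width: 0.0854
finger_force: 0.0
```

Emit:
{"fn": "jog_arm", "kwargs": {
  "motion": [
    [-1,-0.15,0.5,0,1],
    [-1,-0.15,0.5,0,1],
    [-1,-0.15,0.5,0,1],
    [-1,-0.15,0.5,0,1],
    [0,0,0,1,1],
    [0,0,0,1,1],
    [0,0,0,1,1],
    [0,0,0,1,1],
    [0,0,0,1,1],
    [0,0,0,1,1],
    [0,0,0,1,1],
    [0,0,0,1,1]
  ]
}}

```text
clock: 5.35
position: [0.5188, -0.2545, 0.2551]
tool_rot: [-3.141, 0.0, 1.158]
force: [0.5, 0.6, -1.0]
grip_width: 0.0851
finger_force: 0.0
```

Emit:
{"fn": "jog_arm", "kwargs": {
  "motion": [
    [0,0,0,1,1],
    [0,0,0,1,1],
    [0,0,0,1,1],
    [0,0,0,1,1],
    [0,0,0,1,1],
    [0,0,0,1,1],
    [0,0,0,1,1],
    [0,0,0,1,1],
    [0,0,0,1,1],
    [0,0,0,1,1],
    [0,0,0,0,1]
  ]
}}

```text
clock: 6.45
position: [0.5188, -0.2544, 0.255]
tool_rot: [-3.141, 0.001, 0.36]
force: [0.1, 0.6, -0.0]
grip_width: 0.0853
finger_force: 0.0
```

```bash
python3 -c "
from h import *
go(.518,-.267,.15,.33)
f=grab('wrist','w1'); print(proj(f,np.array([.518,-.267,.022])))
save(f,'w1.png',k=1.55)"
```

```text
pos [ 0.5188 -0.2544  0.255 ] [-3.1415e+00  6.0000e-04  3.5950e-01] t 6.45 -> units [-0.172  0.384  3.501] turn 0.37
[262.96590432 172.19298924]
```

View pics/w1.png

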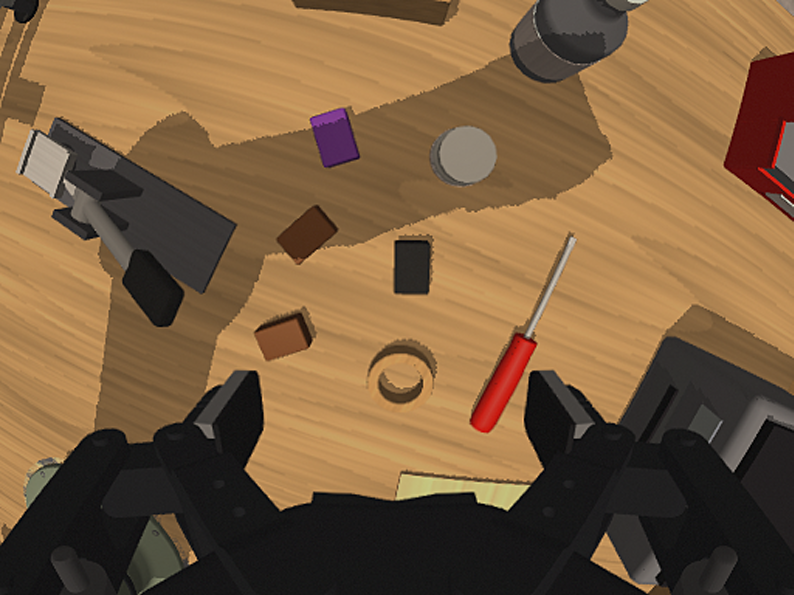

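The wrist view shows the black pad's top with corners (396,241), (431,240), (429,293), (395,293), the jar above it and the tape core below; there is room for the fingers on both sides.

Run:
```python
from h import *
np.set_printoptions(precision=4,suppress=True)
f=load('w1');k=1.55
p=[at(f,u/k,v/k,.022) for u,v in[(396,241),(431,240),(429,293),(395,293)]]
print(np.array(p),np.mean(p,0))
for i in range(4):
    d=p[i]-p[i-1];print(np.linalg.norm(d),np.arctan2(d[1],d[0]))
c=np.mean(p,0); go(c[0],c[1],.003,.35)
# jack: base corners seen
b=[at(f,u/k,v/k,.008) for u,v in[(236,224),(206,292)]];print(b)
```

```text
[[ 0.5349 -0.2504  0.022 ]
 [ 0.5459 -0.2769  0.022 ]
 [ 0.5035 -0.2919  0.022 ]
 [ 0.4934 -0.2651  0.022 ]] [ 0.5194 -0.2711  0.022 ]
0.044003942392177434 0.34102547049449566
0.02874986578891791 -1.1790898662440112
0.04493317101220072 -2.8027261473045604
0.028620799996551722 1.9302473450568935
pos [ 0.5188 -0.2545  0.2551] [-3.1415  0.0006  0.3626] t 6.5 -> units [-0.172  0.525  8.403] turn 0.16
[array([ 0.5   , -0.1136,  0.008 ]), array([ 0.4303, -0.1028,  0.008 ])]
```

Emit:
{"fn": "jog_arm", "kwargs": {
  "motion": [
    [-0.17,0.5,0.7,0.15,0.75],
    [0,0,1,0,0.75],
    [0,0,1,0,0.75],
    [0,0,1,0,0.75],
    [0,0,1,0,0.75],
    [0,0,1,0,0.75],
    [0,0,1,0,0.75],
    [0,0,0.9,0,0.75],
    [0,0,0.5,0,0.75],
    [0,0,0.3,0,0.75],
    [0,0,0,0,0.75]
  ]
}}

```text
clock: 7.6
position: [0.5192, -0.2705, 0.003]
tool_rot: [-3.141, 0.0, 0.349]
force: [-0.2, 0.2, -0.0]
grip_width: 0.0641
finger_force: 0.0
```

Emit:
{"fn": "jog_arm", "kwargs": {
  "motion": [
    [0,0,0,0,0],
    [0,0,0,0,0],
    [0,0,0,0,0],
    [0,0,0,0,0],
    [0,0,0,0,0],
    [0,0,0,0,0]
  ],
  "newtons": 30
}}

```text
clock: 8.2
position: [0.52, -0.2706, 0.0044]
tool_rot: [3.141, -0.001, 0.349]
force: [-1.2, 1.2, 7.4]
grip_width: 0.0295
finger_force: 29.7
```

Emit:
{"fn": "jog_arm", "kwargs": {
  "motion": [
    [0,0,-0.3,0,0],
    [0,0,-1,0,0],
    [0,0,-1,0,0],
    [0,0,-1,0,0],
    [0,0,-1,0,0],
    [0,0,-1,-1,0],
    [0,0,-0.5,-1,0],
    [0,0,0,-1,0],
    [0,0,0,-1,0],
    [0,0,0,-1,0],
    [0,0,0,-1,0],
    [0,0,0,-1,0]
  ]
}}

```text
clock: 9.4
position: [0.5192, -0.2705, 0.1782]
tool_rot: [3.141, -0.0, 0.912]
force: [-0.3, 0.4, -1.2]
grip_width: 0.0293
finger_force: 30.2
```

Emit:
{"fn": "jog_arm", "kwargs": {
  "motion": [
    [0,0,0,-1,0],
    [0,0,0,-1,0],
    [0,0,0,-1,0],
    [0,0,0,-1,0],
    [0,0,0,-1,0],
    [0,0,0,-1,0],
    [0,0,0,0,0]
  ]
}}

```text
clock: 10.1
position: [0.5192, -0.2707, 0.1782]
tool_rot: [3.141, 0.0, 1.39]
force: [0.7, -0.3, -0.1]
grip_width: 0.0296
finger_force: 30.2
```

```bash
python3 -c "
from h import *
go(.495,.075,.18,1.392)"
```

```text
pos [ 0.5192 -0.2707  0.1782] [3.1408e+00 1.0000e-04 1.3899e+00] t 10.1 -> units [11.189 -2.867 -0.064] turn -0.03
```

Emit:
{"fn": "jog_arm", "kwargs": {
  "motion": [
    [1,-0.25,0,0,0],
    [1,-0.25,0,0,0],
    [1,-0.25,0,0,0],
    [1,-0.25,0,0,0],
    [1,-0.25,0,0,0],
    [1,-0.25,0,0,0],
    [1,-0.25,0,0,0],
    [1,-0.25,0,0,0],
    [1,-0.25,0,0,0],
    [1,-0.25,0,0,0],
    [1,-0.3,0,0,0],
    [0,0,0,0,0]
  ]
}}

```text
clock: 11.3
position: [0.496, 0.0733, 0.1775]
tool_rot: [-3.141, -0.001, 1.391]
force: [-0.5, -1.0, -0.7]
grip_width: 0.029
finger_force: 30.2
```

```bash
python3 -c "
from h import *
go(.499,.098,.05,1.392)
f=grab('wrist','w2'); print(proj(f,np.array([.499,.098,.036]))*1.55)
save(f,'w2.png',k=1.55)"
```

```text
pos [0.496  0.0733 0.1775] [-3.1411e+00 -1.2000e-03  1.3910e+00] t 11.3 -> units [ 0.824 -0.048  4.251] turn -0.01
[390.5572583  247.80823293]
```

View pics/w2.png

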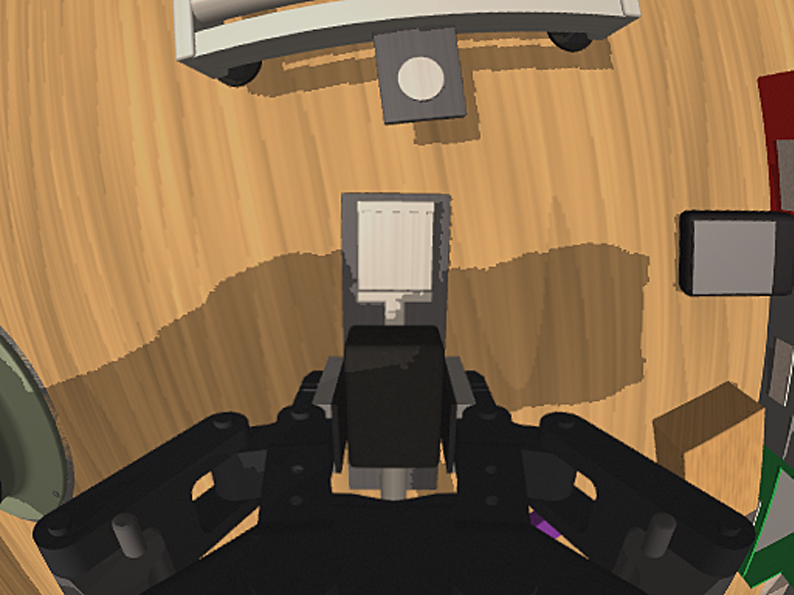

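The wrist view shows the saddle from column 358 to 434, rows 202 to 302 with inner stop edges near rows 212 and 290; the gripped pad spans rows 326 to 467; the lug disc is at (421,78).

```bash
python3 - <<'E'
from h import *
np.set_printoptions(precision=4,suppress=True)
f=load('w2');k=1.55;s=f['state']
print('cam',ray(f,256,192)[0])
for z,P in((.042,[(358,202),(434,202),(432,302),(358,302)]),(.036,[(358,212),(434,212),(432,290),(358,290)])):
    q=np.array([at(f,u/k,v/k,z) for u,v in P]);print(q,'c',q.mean(0),np.linalg.norm(q[0]-q[3]),np.linalg.norm(q[0]-q[1]))
    d=q[:2].mean(0)-q[2:].mean(0);print('yaw',np.arctan2(d[1],d[0]))
M=R.from_euler('xyz',s['tool_rot']).as_matrix()
for x in(.022,-.022):
  for z in(.0044,-.0176): # tool z
    print('pad',x,z,[ (proj(f,s['position']+M@np.array([x,y,z]))*k).round(1) for y in(-.015,.015)])
for u,v in((421,78),):
    print('disc',at(f,u/k,v/k,.078),at(f,u/k,v/k,.074))
l=[at(f,u/k,v/k,.074) for u,v in[(374,35),(455,27),(466,116),(385,124)]];print('lug',np.array(l))
t=[at(f,u/k,v/k,.095) for u,v in[(195,55),(628,14)]];print(t)
E
python3 -c "
from h import *
f=load('w2');save(f,'w2c.png',(200,110,310,320),2.8)"
```

```text
cam [0.5087 0.1393 0.3198]
[[0.485  0.1299 0.042 ]
 [0.5299 0.1218 0.042 ]
 [0.5186 0.0606 0.042 ]
 [0.473  0.0689 0.042 ]] c [0.5016 0.0953 0.042 ] 0.06220016377800645 0.0456145373443725
yaw 1.3813209931063672
[[0.4834 0.1237 0.036 ]
 [0.5293 0.1153 0.036 ]
 [0.52   0.0667 0.036 ]
 [0.4738 0.0752 0.036 ]] c [0.5016 0.0952 0.036 ] 0.04944714118208593 0.04673015888576325
yaw 1.3785169290604518
pad 0.022 0.0044 [array([347.2, 317.3]), array([437. , 317.2])]
pad 0.022 -0.0176 [array([339.9, 339.7]), array([443.7, 339.7])]
pad -0.022 0.0044 [array([351.6, 430.9]), array([432.9, 430.9])]
pad -0.022 -0.0176 [array([346.2, 465.1]), array([437.9, 465.2])]
disc [0.5322 0.1902 0.078 ] [0.5326 0.191  0.074 ]
lug [[0.5126 0.2197 0.074 ]
 [0.5561 0.2174 0.074 ]
 [0.5524 0.1668 0.074 ]
 [0.5094 0.1694 0.074 ]]
[array([0.4206, 0.227 , 0.095 ]), array([0.6497, 0.2139, 0.095 ])]
```

View pics/w2c.png

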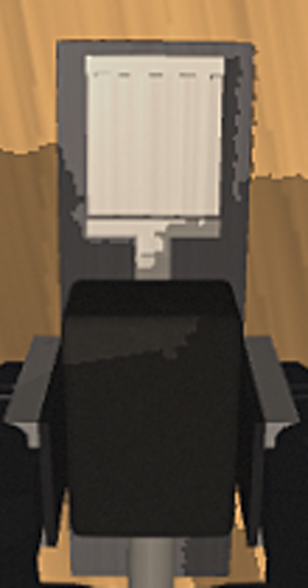

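```bash
python3 -c "
from h import *
go(.502,.0971,.0405,1.386)"
```

```text
pos [0.4963 0.0711 0.1776] [ 3.1416e+00 -4.0000e-04  1.3895e+00] t 11.35 -> units [0.886 0.032 4.57 ] turn 0.04
```

Emit:
{"fn": "jog_arm", "kwargs": {
  "motion": [
    [0.45,0.03,0,0.04,0],
    [0.44,0,0,0,0],
    [0,0,1,0,0],
    [0,0,1,0,0],
    [0,0,1,0,0],
    [0,0,0.7,0,0],
    [0,0,0.3,0,0],
    [0,0,0,0,0],
    [0,0,0,0,0]
  ]
}}

```text
clock: 12.25
position: [0.5028, 0.0954, 0.058]
tool_rot: [3.141, -0.0, 1.385]
force: [0.4, -0.8, -0.8]
grip_width: 0.0293
finger_force: 30.3
```

Run:
```python
from h import *
np.set_printoptions(precision=1,suppress=True)
go(.502,.0971,.0405,1.386)
f=grab('wrist','w3');k=2.8
save(f,'w3.png',(180,90,330,300),2.8)
s=f['state'];j=np.array([np.cos(1.386),np.sin(1.386),0]);n=np.array([-j[1],j[0],0])
c=np.array([.5016,.0953,0])
for x in(-.031,-.025,.025,.031):print(x,[(proj(f,c+j*x+n*y+[0,0,.036])-[180,90])*k for y in(.023,-.023)])
M=R.from_euler('xyz',s['tool_rot']).as_matrix()
for x,z in((.022,.0044),(.022,-.0176),(-.022,-.0176)):print('pad',x,z,[(proj(f,s['position']+M@np.array([x-.002,y,z]))-[180,90])*k for y in(-.015,.015)])
```

```text
pos [0.5 0.1 0.1] [ 3.1 -0.   1.4] t 12.25 -> units [ 0.  -0.   0.6] turn -0.01
-0.031 [array([ 99.4, 520.8]), array([300.7, 520.8])]
-0.025 [array([ 97.9, 498.2]), array([301.9, 498.2])]
0.025 [array([ 86.8, 283.5]), array([310.9, 283.2])]
0.031 [array([ 85.7, 255. ]), array([311.8, 254.6])]
pad 0.022 0.0044 [array([123.5, 331.4]), array([285.1, 331.4])]
pad 0.022 -0.0176 [array([110.4, 373.4]), array([297.2, 373.4])]
pad -0.022 -0.0176 [array([121.9, 596.9]), array([286.6, 597.1])]
```

View pics/w3.png

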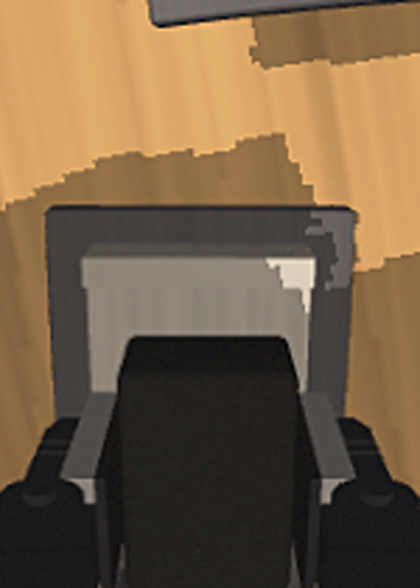

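The saddle and its far stop (inner edge at row 285) are where predicted (row 283). The pad's front edge (row 337) is about 1 mm farther back than predicted, so I add a little forward shift and lower.

Emit:
{"fn": "jog_arm", "kwargs": {
  "motion": [
    [0.03,0,0.3,0,0],
    [0,0,0.2,0,0],
    [0,0,0.07,0,0],
    [0,0,0,0,0],
    [0,0,0,0,0]
  ]
}}

```text
clock: 12.8
position: [0.5022, 0.0965, 0.0402]
tool_rot: [-3.141, -0.0, 1.386]
force: [-2.8, 1.0, 4.6]
grip_width: 0.0292
finger_force: 30.9
```

Emit:
{"fn": "jog_arm", "kwargs": {
  "motion": [
    [0,0,0,0,0.4],
    [0,0,0,0,0.7],
    [0,0,0,0,0.8],
    [0,0,-0.5,0,0.9],
    [0,0,-1,0,0.9],
    [0,0,-1,0,1],
    [0,0,-1,0,1],
    [-0.5,0,-0.5,0,1],
    [-0.5,0,0,0,1],
    [0,0,0,0,1]
  ]
}}

```text
clock: 13.8
position: [0.4965, 0.0649, 0.1601]
tool_rot: [3.141, 0.0, 1.383]
force: [0.3, 0.1, -0.5]
grip_width: 0.0852
finger_force: 0.0
```

Run:
```python
from h import *
np.set_printoptions(precision=4,suppress=True)
go(.4858,.0117,.036,1.386)
f=grab('wrist','w4');g=grab('side','s4')
a=f['pixels'][60:340,170:350,::-1];b=g['pixels'][190:330,255:345,::-1]
A=cv2.resize(a,None,fx=2.1,fy=2.1,interpolation=cv2.INTER_CUBIC);B=cv2.resize(b,(int(90*4.2),int(140*4.2)),interpolation=cv2.INTER_CUBIC)
cv2.imwrite('pics/c4.png',np.hstack([A,B]));print(A.shape,B.shape)
```

```text
pos [0.4965 0.0649 0.1601] [3.1415 0.0002 1.3833] t 13.8 -> units [-1.809 -0.019  4.138] turn -0.03
(588, 378, 3) (588, 378, 3)
```

View pics/c4.png

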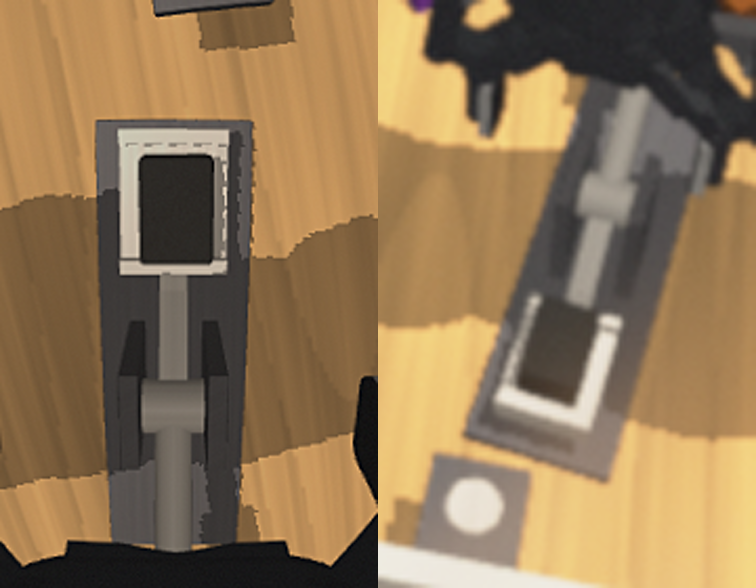

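The pad sits between the stops: pad top at columns 139–214, rows 153–265 in the left crop, inner stop edges near rows 145 and 260. I check the centring in numbers.

Run:
```python
from h import *
np.set_printoptions(precision=4,suppress=True)
f=load('w4');C=lambda u,v,z:at(f,170+u/2.1,60+v/2.1,z)
p=np.array([C(*q,.058) for q in[(138,153),(214,153),(213,265),(140,265)]])
s=np.array([C(*q,.042) for q in[(118,129),(229,130),(227,274),(120,274)]])
b=np.array([C(*q,.008) for q in[(95,121),(253,121)]])
t=np.array([C(*q,.078) for q in[(120,322),(226,322),(205,465),(140,465)]])
j=np.array([np.cos(1.386),np.sin(1.386),0]);n=np.array([-j[1],j[0],0])
for m,q in(('pad',p),('sad',s),('base',b)):
    print(m,q.mean(0),'along',(q@j*1000).round(1),'lat',(q@n*1000).round(1))
    d=(q[1]-q[0]);print(' yaw',np.arctan2(d[1],d[0])+np.pi/2)
```

```text
pad [0.5026 0.095  0.058 ] along [208.2 208.2 163.2 163.2] lat [-461.8 -491.4 -491.4 -461.9]
 yaw 1.3827596917537288
sad [0.5016 0.0957 0.042 ] along [217.5 216.9 155.3 155.4] lat [-452.6 -498.6 -498.4 -452.2]
 yaw 1.3729679790048064
base [0.5081 0.1296 0.008 ] along [220.9 220.6] lat [-438.6 -512.7]
 yaw 1.382160863049826
```

```bash
python3 -c "
from h import *
go(.4857,.0120,.036,1.383)"
```

```text
pos [0.4966 0.0667 0.1596] [-3.1407e+00  2.0000e-04  1.3848e+00] t 13.9 -> units [-1.858 -0.016  4.119] turn 0.02
```

Emit:
{"fn": "jog_arm", "kwargs": {
  "motion": [
    [-0.9,-0.01,0,0,1],
    [-0.89,0,0,0,1],
    [0,0,0.6,0,1],
    [0,0,0.8,0,1],
    [0,0,0.8,0,1],
    [0,0,0.8,0,1],
    [0,0,0.6,0,1],
    [0,0,0.34,0,1],
    [0,0,0.2,0,1],
    [0,0,0,0,1]
  ]
}}

```text
clock: 14.9
position: [0.4865, 0.0141, 0.0355]
tool_rot: [-3.141, 0.0, 1.386]
force: [-0.4, 0.5, 0.1]
grip_width: 0.0854
finger_force: 0.0
```

```bash
python3 -c "
from h import *
go(.4857,.0120,.036,1.383);print(bot.observe()['force'])"
```

```text
pos [0.4865 0.0141 0.0355] [-3.1407e+00  3.0000e-04  1.3856e+00] t 14.9 -> units [-0.074 -0.014 -0.016] turn 0.03
[-0.40227686  0.47864974  0.0592382 ]
```

Emit:
{"fn": "jog_arm", "kwargs": {
  "motion": [
    [-0.07,0,0,0,1],
    [0,0,0,0,0.6],
    [0,0,0,0,0.3],
    [0,0,0,0,0.2],
    [0,0,0,0,0.2],
    [0,0,0,0,0.2],
    [0,0,0,0,0.2]
  ],
  "newtons": 80
}}

```text
clock: 15.6
position: [0.4863, 0.0122, 0.0365]
tool_rot: [3.142, -0.001, 1.386]
force: [-3.8, 0.7, 13.6]
grip_width: 0.0435
finger_force: 81.2
```

```bash
python3 -c "
from h import *
go(.4857,.0120,.036,1.383);print(bot.observe()['force'])"
```

```text
pos [0.4863 0.0122 0.0365] [ 3.1415e+00 -5.0000e-04  1.3856e+00] t 15.6 -> units [-0.01  -0.018  0.018] turn 0.03
[-3.82116768  0.73747782 13.61385448]
```

Emit:
{"fn": "jog_arm", "kwargs": {
  "motion": [
    [0,0,-0.13,0,0.2],
    [0,0,0,0,0.2],
    [0.2,0.25,0,-0.4,0.2],
    [0.2,0.25,0,-0.4,0.2],
    [0.2,0.25,0,-0.4,0.2],
    [0.1,0.1,0,-0.4,0.2],
    [0,0,0,0,0.2],
    [0,0,0,0,0.2]
  ]
}}

```text
clock: 16.4
position: [0.5142, 0.0289, 0.0398]
tool_rot: [-3.141, 0.0, 1.513]
force: [-0.1, 0.1, -8.4]
grip_width: 0.0431
finger_force: 83.0
```

Run:
```python
from h import *
np.set_printoptions(precision=4,suppress=True)
go(.5273,.1056,.0400,1.515)
print(bot.observe()['force'])
f=grab('wrist','w5');save(f,'w5.png',(170,0,350,260),2.3)
s=f['state'];M=R.from_euler('xyz',s['tool_rot']).as_matrix()
S=s['position']+M@np.array([.085,0,0]);print('saddle pred',S)
for z in(.04,.062):
    q=S.copy();q[2]=z;print((proj(f,q)-[170,0])*2.3)
print('lift pred',(proj(f,np.array([.532,.1905,.076]))-[170,0])*2.3)
```

```text
pos [0.5142 0.0289 0.0398] [-3.1411  0.0002  1.5133] t 16.4 -> units [ 2.577  0.288 -0.008] turn -0.02
[-0.0574  0.1072 -8.445 ]
saddle pred [0.5191 0.1138 0.0398]
[190.0227 180.9529]
[189.3375 165.6449]
lift pred [ 237.0894 -233.3613]
```

View pics/w5.png

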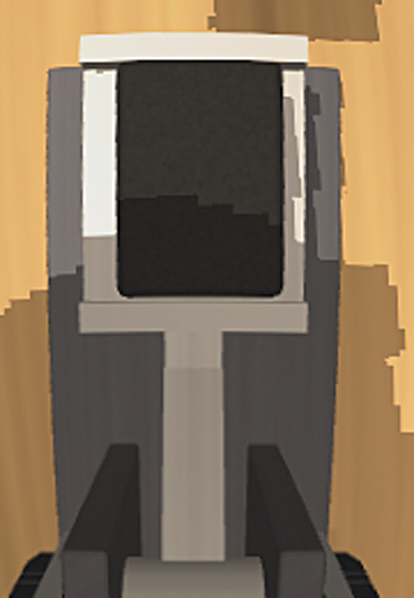

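The wrist crop shows the jack hanging straight in the grip: saddle centre about (193,182), predicted (190,181), with the pad between the stops. Now I go forward along the track.

Emit:
{"fn": "jog_arm", "kwargs": {
  "motion": [
    [0.1,0.29,0.05,-0.02,0.2],
    [0.4,0,0,0,0.2],
    [0.4,0,0,0,0.2],
    [0.4,0,0,0,0.2],
    [0.4,0,0,0,0.2],
    [0.4,0,0,0,0.2],
    [0.3,0,0,0,0.2],
    [0.17,0,0,0,0.2],
    [0,0,0,0,0.2],
    [0,0,0,0,0.2]
  ]
}}

```text
clock: 17.45
position: [0.5275, 0.1051, 0.0384]
tool_rot: [-3.142, 0.0, 1.515]
force: [0.3, -0.8, -7.9]
grip_width: 0.043
finger_force: 83.4
```

Run:
```python
from h import *
np.set_printoptions(precision=4,suppress=True)
go(.5273,.1056,.0365,1.515)
print(bot.observe()['force'])
f=grab('side','s6');w=grab('wrist','w6');c=grab('scene','c6')
A=cv2.resize(f['pixels'][225:345,250:350,::-1],None,fx=4.0,fy=4.0,interpolation=cv2.INTER_CUBIC)
B=cv2.resize(w['pixels'][0:140,170:350,::-1],None,fx=2.1,fy=2.1,interpolation=cv2.INTER_CUBIC)
C=cv2.resize(c['pixels'][155:225,290:380,::-1],None,fx=4.0,fy=4.0,interpolation=cv2.INTER_CUBIC)[:186*2]
h=np.zeros((600,780,3),np.uint8);h[:480,:400]=A;h[:294,400:778]=B;h[294:294+C.shape[0],400:760]=C
cv2.imwrite('pics/c6.png',h)
for n,q in(('lift',[.532,.1905,.076]),('saddle',[*(bot.observe()['position']+R.from_euler('xyz',bot.observe()['tool_rot']).as_matrix()@[.085,0,0])[:2],.038])):
    q=np.array(q);print(n,q,'side',(proj(f,q)-[250,225])*4,'wr',(proj(w,q)-[170,0])*2.1+[400,0],'sc',(proj(c,q)-[290,155])*4+[400,294])
```

```text
pos [0.5275 0.1051 0.0384] [-3.1415  0.0004  1.5148] t 17.45 -> units [ 0.016 -0.006  0.063] turn -0.0
[ 0.2919 -0.7622 -7.9376]
lift [0.532  0.1905 0.076 ] side [108.4363 342.6251] wr [570.4199 134.0243] sc [644.2446 399.3166]
saddle [0.5323 0.1898 0.038 ] side [106.3011 374.8397] wr [573.7462 165.5083] sc [632.953  448.1698]
```

View pics/c6.png

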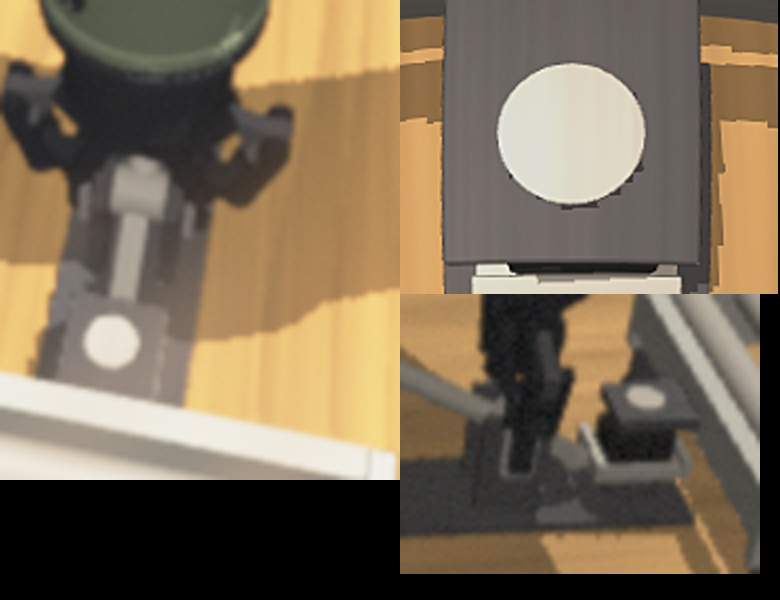

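The wrist crop has the disc at (571,134) against a predicted (570,134), and the saddle's columns 472–680 centred under the lug's 443–699. Aligned: lower, release, rise.

Emit:
{"fn": "jog_arm", "kwargs": {
  "motion": [
    [0.015,0,0.04,0,0.2],
    [0,0,0.03,0,0.2],
    [0,0,0,0,0.2],
    [0,0,0,0,0.2]
  ]
}}

```text
clock: 18.0
position: [0.5276, 0.1058, 0.0366]
tool_rot: [3.142, -0.0, 1.515]
force: [-3.5, -1.9, 4.8]
grip_width: 0.0432
finger_force: 84.5
```

Emit:
{"fn": "jog_arm", "kwargs": {
  "motion": [
    [0,0,0,0,0.6],
    [0,0,0,0,0.8],
    [0,0,0,0,1],
    [0,0,0,0,1],
    [0,0,-0.5,0,1],
    [0,0,-0.8,0,1],
    [0,0,-1,0,1],
    [0,0,-1,0,1],
    [0,0,-1,0,1],
    [0,0,-1,0,1],
    [0,0,-0.5,0,1],
    [0,0,0,0,1]
  ]
}}

```text
clock: 19.2
position: [0.5284, 0.1061, 0.2132]
tool_rot: [3.138, -0.002, 1.515]
force: [0.6, 0.9, -0.4]
grip_width: 0.0857
finger_force: 0.0
```

Run:
```python
from h import *
np.set_printoptions(precision=4,suppress=True)
j=np.array([np.cos(1.515),np.sin(1.515)])
m=np.array([.532,.1903])-.085*j
for d,z in((.112,.14),(.130,.055)): go(*(m-d*j),z,1.515)
w=grab('wrist','w7')
# colour check of disc and saddle in wrist view
im=cv2.cvtColor(w['pixels'],cv2.COLOR_RGB2BGR)
q=proj(w,np.array([.532,.1905,.076]));print('disc pred',q)
g=w['pixels'].astype(int).min(2);n,l,st,c=cv2.connectedComponentsWithStats((g>170).astype(np.uint8))
for i in range(1,n):
    if st[i,4]>60:print(st[i],c[i],at(w,*c[i],.076))
```

```text
pos [0.5284 0.1061 0.2132] [ 3.1381 -0.0019  1.5149] t 19.2 -> units [-3.763 -0.045  2.433] turn -0.0
pos [0.5284 0.1061 0.2132] [ 3.1381 -0.0019  1.5149] t 19.2 -> units [-4.368 -0.054  5.265] turn -0.0
disc pred [251.6216  97.5843]
[118   0  12  70 589] [122.7657  34.3922] [0.4081 0.2697 0.076 ]
[129  24 141  12 428] [190.3435  28.3505] [0.478  0.2637 0.076 ]
[378  29   3  40  81] [378.6543  52.4074] [0.6597 0.2353 0.076 ]
[ 127   49  249   22 3273] [243.1424  57.6269] [0.5263 0.2292 0.076 ]
[239  86  26  24 489] [251.4233  97.4683] [0.5318 0.1906 0.076 ]
[231 121  44   8 190] [249.9158 125.6947] [0.5289 0.1642 0.076 ]
```

Emit:
{"fn": "jog_arm", "kwargs": {
  "motion": [
    [-0.8,0,0,0,0.5],
    [-1,-0.02,0,0,0.2],
    [-1,-0.02,0,0,0],
    [-1,0,0,0,0],
    [0,0,0.8,0,0],
    [0,0,0.8,0,0],
    [0,0,0.6,0,0],
    [0,0,0.2,0,0],
    [0,0,0,0,0]
  ],
  "newtons": 30
}}

```text
clock: 20.15
position: [0.5194, -0.008, 0.1377]
tool_rot: [-3.14, 0.001, 1.515]
force: [-0.3, 0.2, 1.6]
grip_width: -0.0001
finger_force: 0.0
```

Run:
```python
from h import *
j=np.array([np.cos(1.515),np.sin(1.515)])
m=np.array([.532,.1903])-.085*j
go(*(m-.112*j),.129,1.515);go(*(m-.130*j),.053,1.515)
f=grab('side','s8')
q=np.array([*(m-.112*j),.129]);print(proj(f,q))
```

```text
pos [ 0.5194 -0.008   0.1377] [-3.1399e+00  6.0000e-04  1.5148e+00] t 20.15 -> units [0.055 0.05  0.289] turn -0.0
pos [ 0.5194 -0.008   0.1377] [-3.1399e+00  6.0000e-04  1.5148e+00] t 20.15 -> units [-0.543  0.054  2.823] turn -0.0
[294.98213941 208.5383248 ]
```

Now press along the arc.

Emit:
{"fn": "jog_arm", "kwargs": {
  "motion": [
    [0.05,0.05,0.2,0,0],
    [0,0,0.2,0,0],
    [-0.08,0,0.25,0,0],
    [-0.08,0,0.25,0,0],
    [-0.08,0,0.25,0,0],
    [-0.08,0,0.25,0,0]
  ]
}}

```text
clock: 20.8
position: [0.5212, -0.0164, 0.0958]
tool_rot: [3.141, 0.0, 1.515]
force: [1.2, 1.2, 6.1]
grip_width: -0.0001
finger_force: 3.0
```

Emit:
{"fn": "jog_arm", "kwargs": {
  "motion": [
    [-0.07,0,0.25,0,0],
    [-0.06,0,0.25,0,0],
    [-0.05,0,0.25,0,0],
    [-0.03,0,0.25,0,0],
    [0,0,0.2,0,0],
    [0,0,0.1,0,0],
    [0,0,0,0,0]
  ]
}}

```text
clock: 21.5
position: [0.5208, -0.0221, 0.0568]
tool_rot: [-3.142, -0.0, 1.515]
force: [-0.0, 2.5, 7.0]
grip_width: -0.0001
finger_force: 3.5
```

```bash
python3 -c "
from h import *
s=bot.observe();print(s['position'],s['force'],s['clock'])"
```

```text
[ 0.52083428 -0.02208022  0.0567617 ] [-0.03474801  2.51189877  7.01183699] 21.5
```

Not yet at the stop; I go on in small steps until the force climbs.

Emit:
{"fn": "jog_arm", "kwargs": {
  "motion": [
    [0,0,0.08,0,0],
    [0,0,0.08,0,0],
    [0,0,0,0,0],
    [0,0,0,0,0]
  ]
}}

```text
clock: 21.9
position: [0.5211, -0.0219, 0.0533]
tool_rot: [3.141, -0.001, 1.515]
force: [-6.1, 4.1, 34.7]
grip_width: 0.0003
finger_force: 17.0
```

Emit:
{"fn": "jog_arm", "kwargs": {
  "motion": [
    [0,0,-0.06,0,0],
    [0,0,0,0,0],
    [0,0,0,0,0],
    [0,0,0,0,0]
  ]
}}

```text
clock: 22.3
position: [0.521, -0.022, 0.0546]
tool_rot: [3.141, -0.001, 1.515]
force: [-3.2, 2.6, 20.8]
grip_width: -0.0002
finger_force: 9.9
```

Run:
```python
from h import *
np.set_printoptions(precision=4,suppress=True)
w=grab('wrist','w9');sd=grab('side','s9');s=w['state'];print(s['position'],s['force'],s['clock'])
# disc position in side view: before (s6) vs now, and expected for 18 mm rise
for n in('s6','s9'):
    f=load(n);g=f['pixels'].astype(int).min(2);u,v=proj(f,np.array([.532,.1905,.076])).astype(int)
    q=g[v-14:v+15,u-14:u+15];k=q>(q.max()+np.median(q))/2
    n_,l,st,c=cv2.connectedComponentsWithStats(k.astype(np.uint8))
    print(n,[(st[i,4],c[i]+[u-14,v-14]) for i in range(1,n_) if st[i,4]>20])
f=load('s9');print('pred',proj(f,np.array([.532,.1905,.076])),proj(f,np.array([.532,.1905,.094])))
```

```text
[ 0.521  -0.022   0.0546] [-3.2297  2.5917 20.7532] 22.3
s6 [(np.int32(132), array([277.3939, 309.9091])), (np.int32(49), array([269.7551, 322.9796]))]
s9 [(np.int32(134), array([277.4701, 306.8358])), (np.int32(109), array([273.2385, 322.2294]))]
pred [277.1091 310.6563] [277.3128 306.397 ]
```

Run:
```python
from h import *
np.set_printoptions(precision=4,suppress=True)
grab('scene','c9')
for n in('c6','c9','s6','s9','w9'):
    f=load(n);g=f['pixels'].astype(int).min(2)
    p0,p1=proj(f,np.array([.532,.1905,.076])),proj(f,np.array([.532,.1905,.094]));u,v=p1.astype(int);print(n,'pred',p0,p1)
    if not(0<=u<512 and 0<=v<384):continue
    y0,x0=max(v-20,0),max(u-20,0);q=g[y0:v+20,x0:u+20]
    for th in(110,125,140,160):
        n_,l,st,c=cv2.connectedComponentsWithStats((q>th).astype(np.uint8))
        print(th,[(int(st[i,4]),(c[i]+[x0,y0]).round(2)) for i in range(1,n_) if 40<st[i,4]<700])
```

```text
c6 pred [351.0611 181.3292] [352.3399 175.3806]
110 [(175, array([362.83, 169.39])), (115, array([367.  , 161.72])), (46, array([350.8 , 180.43]))]
125 [(160, array([362.74, 169.56])), (90, array([367.26, 161.33]))]
140 [(140, array([362.9 , 169.41])), (68, array([367.63, 160.71]))]
160 [(120, array([362.72, 169.41]))]
c9 pred [351.0611 181.3292] [352.3399 175.3806]
110 [(111, array([365.59, 164.09])), (43, array([353.37, 174.07]))]
125 [(105, array([365.62, 164.31]))]
140 [(87, array([365.66, 164.09]))]
160 [(71, array([365.58, 164.1 ]))]
s6 pred [277.1091 310.6563] [277.3128 306.397 ]
110 []
125 [(87, array([281.31, 292.47])), (472, array([277.03, 316.5 ]))]
140 [(67, array([281.22, 292.04])), (162, array([277.47, 310.02])), (131, array([268.77, 323.11]))]
160 [(145, array([277.32, 309.95])), (116, array([267.94, 323.23]))]
s9 pred [277.1091 310.6563] [277.3128 306.397 ]
110 [(105, array([259.24, 294.7 ]))]
125 [(67, array([281.1 , 290.15])), (187, array([277.4 , 306.94])), (243, array([272.87, 322.06]))]
140 [(59, array([281.12, 289.86])), (161, array([277.44, 306.73])), (211, array([271.53, 322.36]))]
160 [(51, array([281.14, 289.63])), (144, array([277.43, 306.74])), (202, array([271.26, 322.45]))]
w9 pred [ 250.931  -145.1462] [ 250.6305 -168.2558]
```

Run:
```python
from h import *
from scipy.optimize import least_squares as L
np.set_printoptions(precision=4,suppress=True)
for a,b,pa,pb in(('c6','s6',(350.8,180.43),(277.4,310)),('c9','s9',(353.37,174.07),(277.43,306.75))):
    A,B=load(a),load(b)
    r=L(lambda q:np.r_[proj(A,q)-pa,proj(B,q)-pb],[.53,.19,.08]);print(r.x,r.fun)
s=bot.observe();print(s['position'],s['force'],s['clock'])
```

```text
[0.5314 0.19   0.0781] [ 0.132   0.0876  0.08   -0.0793]
[0.5316 0.1927 0.0975] [-0.0056 -0.0037 -0.0033  0.0033]
[ 0.521  -0.022   0.0546] [-2.8797  3.1754 20.2962] 22.45
```

```bash
python3 -c "
from h import *
print(bot.job_done())"
```

```text
the job is handed in; nothing more can be done
None
```

The job is handed in at 22.5 s on the robot's clock. The pad measured within about 1 mm of centre between the saddle stops, and the saddle within about 1 mm of the lift point. The handle is held against its stop with about 20 N, and the lug measured about 19 mm higher than before the lift (about 18 mm expected).

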